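# Seat the price-card post in its ring stand

## Task

Take the thick card post (not the slim one) out of the wooden rack and lower it upright through the rings of the steel stand until the smallest ring stops it. Then press it gently down, pushing that stiff ring along until it can go no further, and let go. The ring bracket was clamped on by hand, so feel your way in rather than forcing the post, and leave everything else on the counter where it is.

Things in the scene. Friction and masses are not known exactly. Their poses are not given: they have to be found in the camera images.
- post: The card post to seat: plain brown wood, round, 148 mm long, upright, 0.13 to 0.25 kg. Origin at the centre of its lower tip, z up along it. From the tip: cone 5 mm high (7 to 12 mm diameter), nose of 12 mm diameter up to 28 mm, shaft of 26 mm from 28 to 108 mm, square head on top. It starts standing in one of the rack's two holes, resting on its step, its nose in the hole.
- post_head (a point): Centre of the post's square wooden head, 128 mm above its tip: 30 x 30 mm, 40 mm high (108 to 148 mm above the tip), sides along the post's own x and y. Hold the post here, from above.
- post_step (a point): On the post's axis, 28 mm above its tip: the flat step where the 12 mm nose meets the 26 mm shaft (1 mm bevel on the shaft's edge). It passes the first and second ring, not the third.
- spare: The slim card post, of the same length, nose and head, but with a shaft of only 17 mm; stands in the rack's other hole, its head's top 160 mm above the table, so the thick post must be carried over or around it. Leave it there.
- rack: Fixed dark wooden block, 70 x 200 x 40 mm, origin under its centre; two vertical holes of 14 mm at its y = -60 and +60 mm. The two posts stand in them, either way round.
- stand: Steel stand, fixed. Origin at table height under the nominal ring axis, z up. Base 12 mm thick (x -48 to 72, y -50 to 50 mm), column and clamp at x 40 to 69 mm (on the robot's side), up to 123 mm high, carrying three coaxial level rings, smaller downwards. The ring bracket was set by hand: all rings together lie up to 4.5 mm off nominal in its x, 4.5 in y, 2.5 in height, rigidly, unmeasured.
- ring1 (a point): Nominal centre of the first (top) ring's upper face, on the stand's nominal axis, 125 mm above the table: bore 40 mm, outside 52 mm, 8 mm thick. True ring up to 4.5 mm off in x and y, 2.5 mm in height. Keep the force between post and stand under 25 N; above 30 N fails.
- ring2 (a point): Nominal centre of the second ring's upper face, 95 mm up: bore 29 mm, outside 46 mm, 8 mm thick; truly off as the first is. A nose on the nominal axis goes in (at most a light touch), but the 26 mm shaft often lands on this ring unless centred first, say by moving the nose sideways in it till it lightly touches on each side. An end plate (bore 23 mm) is at 38 to 44 mm.
- collar (a joint): Slide of the third ring (bore 15 mm, outside 46 mm, 8 mm thick) down its guides, m: 0 = top (upper face nominally 65 mm above the table), 0.012 = lower stop (53 mm). Starts at 0 to 0.003. Stiff: needs 7 to 9 N downward, stays where left, the post's weight does not move it. Nose passes through it, step does not. Off nominal with the other rings.
- tape: Bystander: roll of paper tape, 70 mm across, 22 mm high, lying flat. Origin under its centre.
- cakebox: Bystander: white carton 110 x 160 x 45 mm. Origin under its centre.
- pump: Bystander: white pump bottle, 72 mm diameter, 180 mm high. Origin under its centre.
- pencup: Bystander: grey cup with pens, 72 mm diameter, 140 mm high. Origin under its centre.
- tray: Bystander: shallow grey cash tray 130 x 190 x 22 mm. Origin under its centre.
- jar: Bystander: jar with a steel cap, 68 mm diameter, 85 mm high. Origin under its centre.
- stamp: Bystander: dark wooden stamp block 50 x 30 x 35 mm. Origin under its centre.
Things that resemble listed ones, but are neither listed nor needed, are in the scene too. Leave any purple look-alike of the post alone.

How it is judged:
By the outcome, as a careful person would: the job done as asked, in the order asked, and still so for the second after the job is handed in, with the robot touching nothing.
It also fails if it takes over 64 s, if anything falls off the work surface, if the arm or the gripper's body presses on something with over 40 N, if the wrist force passes 120 N, or if a joint passes its speed limit or range.

## Robot

A 6-joint arm with a two-finger parallel gripper is mounted at the origin on the work surface. World frame = base frame: x ahead of the robot, y to its left, z up, the work surface at z = 0. Lengths are in m, angles in rad, forces in N, time in s.
With the tool pointing down it reaches from about 0.275 to 0.85 m from the base axis. Payload 5.2 kg.
Tool frame: the origin (TCP) lies midway between the tips of the shut fingers; the grasp point (between the pads) lies 19 mm behind it; z points along the fingers, y is the direction in which the jaws open and shut (so a half turn about z gives the same grasp; the last joint's range is limited). The gripper opens to 85 mm and grips with 20 to 120 N. Pads are 22 mm wide; open, the fingers measure 114 mm over their backs; the gripper's body (76 mm by 85 mm) begins 54 mm behind the grasp point. The pads swing forward as they close: fully open they stand 13 mm farther back than shut.
Start: joints at [1.129, 0.259, 1.535, -0, 1.348, -0.203], TCP at [0.13, 0.534, 0.231] pointing down, gripper open.
Joint ranges: [-3.14, 3.14], [-0.91, 2.08], [0.19, 2.58], [-1.22, 4.36], [0.22, 2.71], [-3.12, 3.12]. Speed limits (rad/s): [2.57, 2.57, 3.14, 3.14, 3.14, 3.14].

## Interface

Orientations are given as a rotation vector (axis times angle).
In Python, from rig import ctrl gives the robot as it stands.
- The arm moves only by the tool drive_tool, never from a script. Its argument "deltas" is a list that holds one entry, the list of rows, each a list of 6 numbers: the shift along the tool's x, y, z in units of 0.08 m (1.0 is 0.08 m), then the turn, a rotation vector about the tool's x, y, z in units of pi rad (1.0 is pi rad). A call has 1 to 8 rows; each row is the pose to reach, as a shift and turn from the pose measured when the call began, along the tool's axes at that moment, turning the shorter way round; what a row does not reach only later rows make up. A row lasts 1/10 s, in which the tool goes at most 50 mm and 8.59 degrees, less where a joint would pass 70% of its speed; a pose out of reach is approached as far as the arm can. A call with a number of a shift or a turn outside -1 to 1 is refused whole. A call with a gripper value outside its range is refused whole. "jaw" is the opening, from -1 (shut) to 1 (fully open), so that 0 is half open, set as the call begins (left out, the last holds). The fingers move at their own pace and stop on an object; the grip force is fixed at half the most. Time passes only in rows, so rows that repeat a pose let the fingers close. It gives the time, the measured TCP pose, the force and the opening at its end, in the units of the state.
- ctrl.state(): the state, without advancing time (a new reading comes with each control period).
- ctrl.grab_frame(name): name is "side" or "top"; returns the picture (400x640x3 uint8, red, green, blue); there is no depth.
- ctrl.calibration(name): a dict with "intrinsics" (3x3 intrinsics, pixels), "R" (3x3) and "t" (3): a world point X has camera coordinates R X + t. Camera axes: x right, y down, z forward; pixel columns grow to the right and rows downward; lengths in m; the calibration is good to about 2 mm. A picture is of the moment at which its call begins. calibration takes no time and is no camera call.
- ctrl.hand_in(): hands the job in, once; it reports no verdict.
The state is a dict: "clock": time; "joints": joint angles; "qd": joint speeds; "tau": joint torques, N m; "eef_pos": TCP position; "tcp_rot": TCP orientation; "contact_force": force on the tool from outside, world axes, zero at the start; "moment": the same for the moment, N m; "width": finger opening in m.
Only numpy, scipy, OpenCV 4.12 (cv2) and the standard library are available. Lean on these libraries where they do the work, as an engineer would, in place of code of your own. Each camera call takes 0.05 s, during which the arm holds its last target.

## Working session

There is one attempt and no reset: what is moved stays moved. The work goes in short steps, Python scripts to look and compute and a tool call to move; the robot and the scene stay as the last step left them, time stands still between calls to the robot, and variables do not carry over. Pictures are saved under pics/ and viewed, and the job is handed in when it is done.

Besides the shell and the picture viewer there is one more tool, called as a command line: name --argument value ..., lists and objects as JSON in quotes. drive_tool: Moves the arm, as the interface text tells. Its arguments: {"type":"object","properties":{"deltas":{"type":"array"},"jaw":{"type":"number"}},"required":["deltas"]}

```bash
ls; mkdir -p pics
python3 - <<'E'
from rig import ctrl
import cv2
print(ctrl.state())
for n in("side","top"):
    f=ctrl.grab_frame(n); cv2.imwrite(f"pics/{n}0.png",f[:,:,::-1]); print(n,ctrl.calibration(n))
E
```

```text
pics
{'clock': 0.0, 'joints': array([ 1.12919783e+00,  2.59329134e-01,  1.53610894e+00, -9.74860418e-06,
        1.34798142e+00, -2.02808390e-01]), 'qd': array([ 0.00167119,  0.00078614, -0.00019884, -0.00014411, -0.0008291 ,
       -0.00011181]), 'tau': array([-7.50678282e-04, -4.46045208e+01, -2.90566224e+01, -4.39744490e-04,
        1.20662159e-02, -9.98408609e-06]), 'eef_pos': array([0.12984191, 0.53390425, 0.23047177]), 'tcp_rot': array([-3.74128754e-01, -3.11866108e+00,  2.72616401e-03]), 'contact_force': array([-0.61838473,  0.23119453, -0.56889822]), 'moment': array([ 0.00651871,  0.05019872, -0.00728884]), 'width': 0.08540686045664428}
side {'intrinsics': array([[403.93706448,   0.        , 320.97981733],
       [  0.        , 403.93706448, 203.38015127],
       [  0.        ,   0.        ,   1.        ]]), 'R': array([[ 9.10676781e-01, -4.13119591e-01,  6.44361344e-05],
       [-2.05757629e-01, -4.53705344e-01, -8.67072811e-01],
       [ 3.58234000e-01,  7.89609818e-01, -4.98181430e-01]]), 't': array([-0.53606459,  0.22395103,  0.97742322])}
top {'intrinsics': array([[456.94199905,   0.        , 321.46900746],
       [  0.        , 456.94199905, 198.54614588],
       [  0.        ,   0.        ,   1.        ]]), 'R': array([[ 0.02760193, -0.99961828, -0.00119285],
       [-0.98543844, -0.02701006, -0.16787357],
       [ 0.16777727,  0.00580911, -0.98580781]]), 't': array([0.00869828, 0.62145955, 1.25414266])}
```

View pics/side0.png

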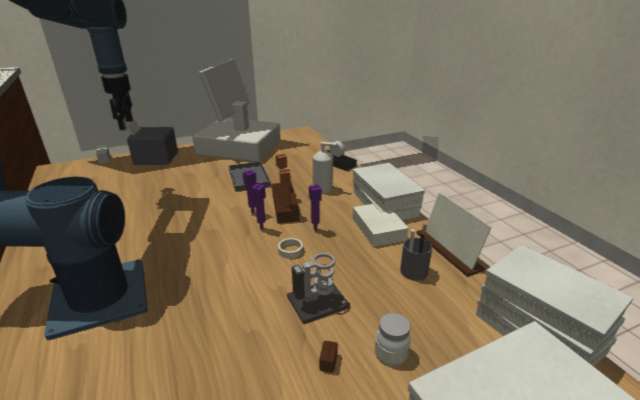

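View pics/top0.png

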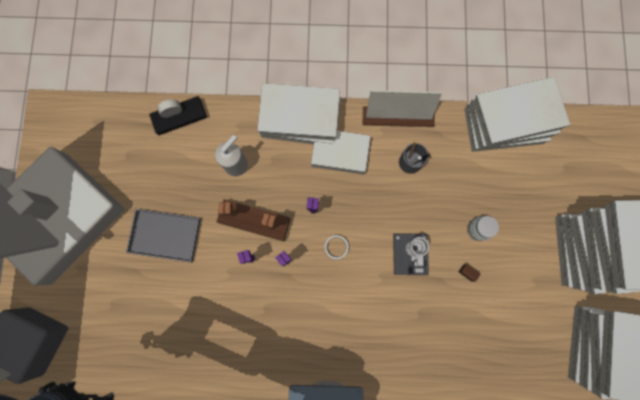

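The side view shows the rack at about (285,200), brown heads at (281,161) and (286,178), and purple look-alikes at (250,180), (259,190) and (315,193). In the top view the brown heads are at (227,208) and (268,220), and the stand is at (411,254). I'll enlarge both views to see which post is the thick one.

Run:
```python
import cv2,numpy as np
s=cv2.imread('pics/side0.png');t=cv2.imread('pics/top0.png')
a=cv2.resize(s[145:245,235:335],(500,500)[:2],interpolation=cv2.INTER_CUBIC)
b=cv2.resize(s[245:325,280:360],(300,300),interpolation=cv2.INTER_CUBIC)
c=cv2.resize(t[190:250,210:300],(750//1-450,200),interpolation=cv2.INTER_CUBIC)
o=np.zeros((500,800,3),np.uint8);o[:500,:500]=a;o[:300,500:]=b;o[300:,500:]=c
cv2.imwrite('pics/crop0.png',o)
o=np.zeros((600,800,3),np.uint8)
o[:300,:]=cv2.resize(t[190:250,205:365],(800,300),interpolation=cv2.INTER_CUBIC)
o[300:,:400]=cv2.resize(t[225:285,380:460],(400,300),interpolation=cv2.INTER_CUBIC)
cv2.imwrite('pics/crop1.png',o)
```

```text
(no output)
```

View pics/crop0.png

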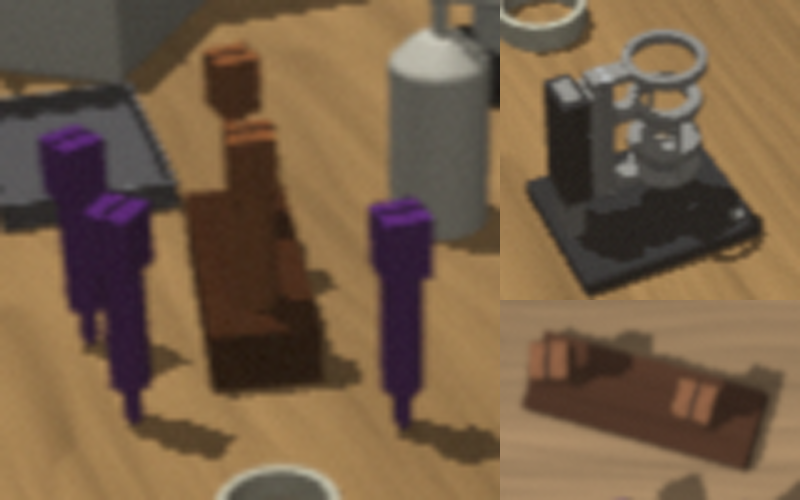

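View pics/crop1.png

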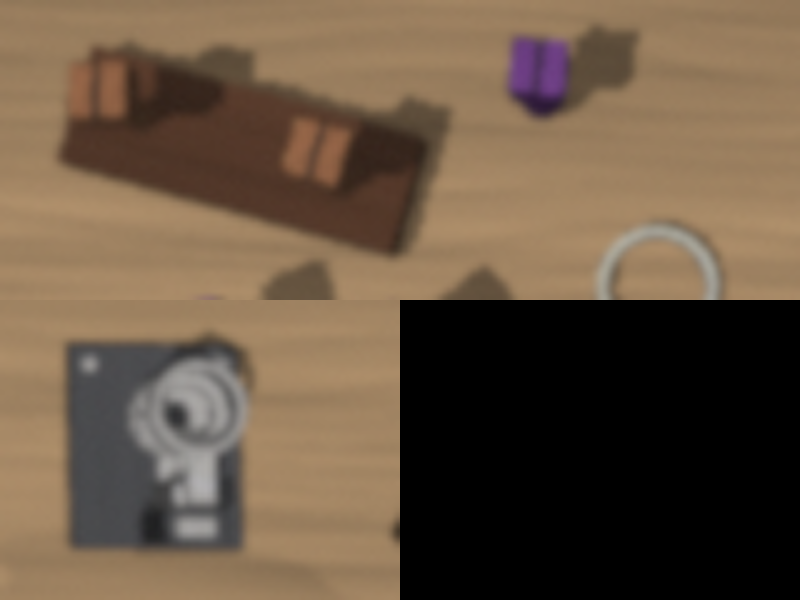

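Run:
```python
import cv2,numpy as np
s=cv2.imread('pics/side0.png');t=cv2.imread('pics/top0.png')
g=lambda im:(np.clip((im/255.)*1.5,0,1)**0.5*255).astype(np.uint8)
a=cv2.resize(g(s[150:225,262:312]),(400,600),interpolation=cv2.INTER_LANCZOS4)
c=cv2.resize(g(t[195:245,212:295]),(400,241),interpolation=cv2.INTER_LANCZOS4)
o=np.zeros((600,800,3),np.uint8);o[:,:400]=a;o[:241,400:]=c
cv2.imwrite('pics/crop2.png',o)
```

```text
(no output)
```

View pics/crop2.png

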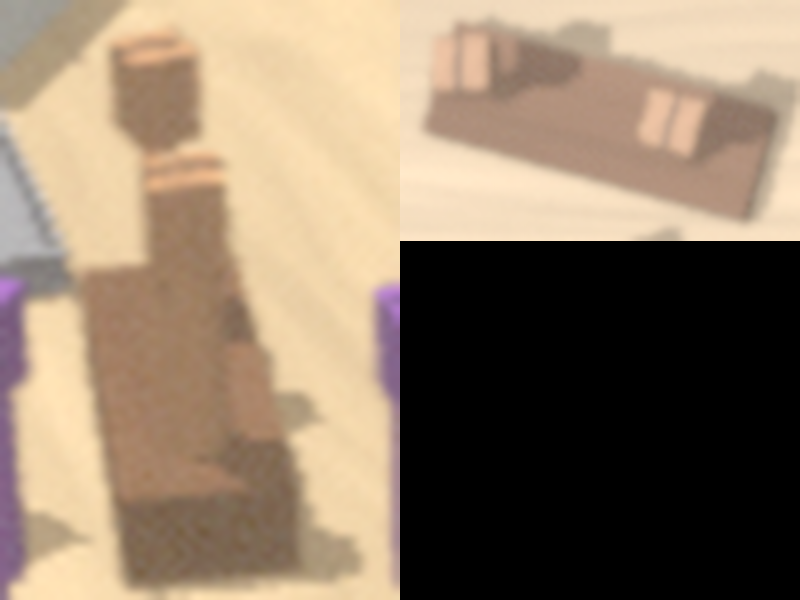

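```bash
cat > h.py <<'E'
import numpy as np,cv2
from rig import ctrl
C={n:ctrl.calibration(n) for n in("side","top")}
def proj(n,X):
    c=C[n];p=c['intrinsics']@(c['R']@np.asarray(X,float)+c['t']);return p[:2]/p[2]
def ray(n,u,z):
    c=C[n];d=c['R'].T@np.linalg.inv(c['intrinsics'])@np.array([u[0],u[1],1]);o=-c['R'].T@c['t']
    return o+d*(z-o[2])/d[2]
def tri(us,ut):
    A=[];b=[]
    for n,u in(("side",us),("top",ut)):
        c=C[n];d=c['R'].T@np.linalg.inv(c['intrinsics'])@np.array([u[0],u[1],1]);d/=np.linalg.norm(d);o=-c['R'].T@c['t']
        P=np.eye(3)-np.outer(d,d);A.append(P);b.append(P@o)
    return np.linalg.lstsq(np.vstack(A),np.hstack(b),rcond=None)[0]
E
python3 - <<'E'
from h import *
t=cv2.imread('pics/top0.png').astype(int);s=cv2.imread('pics/side0.png').astype(int)
# bright orange tops: 
for n,im,box in(("top",t,(205,195,300,245)),("side",s,(265,145,305,190))):
    x0,y0,x1,y1=box;c=im[y0:y1,x0:x1];R=c[:,:,2];B=c[:,:,0]
    m=((R>140)&(R-B>62)).astype(np.uint8) if n=="top" else ((R>120)&(R-B>60)).astype(np.uint8)
    k,l,st,ce=cv2.connectedComponentsWithStats(cv2.morphologyEx(m,cv2.MORPH_CLOSE,np.ones((3,3))))
    for i in range(1,k):
        if st[i,4]>15:
            pts=np.argwhere(l==i)[:,::-1]+[x0,y0]
            print(n,st[i],ce[i]+[x0,y0],cv2.minAreaRect(pts.astype(np.float32)),ray(n,ce[i]+[x0,y0],.160))
for n,u in(('top',(227,208)),('top',(268,220)),('side',(281,156)),('side',(285,173))):print(n,u,ray(n,u,.16))
E
```

```text
top [75  6 11  2 17] [285.52941176 201.58823529] ((285.0, 201.5), (1.0, 10.0), 90.0) [0.59204144 0.11899691 0.16      ]
top [13  8  4  9 31] [219.58064516 207.16129032] ((219.5, 207.0), (8.0, 3.0), 90.0) [0.57257087 0.29069621 0.16      ]
top [58 20  4  9 20] [264.55 218.7 ] ((264.54998779296875, 218.85000610351562), (2.2135939598083496, 8.221921920776367), 18.43494987487793) [0.54546546 0.17172773 0.16      ]
top [  0  27  55  16 426] [222.84037559 231.52816901] ((232.0, 229.5), (54.0, 15.0), 0.0) [0.5090805  0.27810499 0.16      ]
top [ 85  27  10  17 132] [295.34090909 231.17424242] ((294.5, 230.0), (16.0, 9.0), 90.0) [0.51515988 0.09042689 0.16      ]
top [67 47 26  3 54] [284.14814815 243.38888889] ((284.5, 243.0), (2.0, 25.0), 90.0) [0.48282514 0.11810158 0.16      ]
top [ 0 48 52  2 77] [226.11688312 243.67532468] ((230.5, 243.5), (51.0, 1.0), 0.0) [0.47797115 0.26765462 0.16      ]
side [   0    0   40   45 1077] [288.6908078  166.42061281] ((284.5, 167.0), (44.0, 39.0), 90.0) [0.56269303 0.18356994 0.16      ]
side [ 0 42  7  3 16] [268.1875 188.3125] ((268.0, 188.0), (2.0, 6.0), 90.0) [0.46031383 0.07105201 0.16      ]
top (227, 208) [0.57089008 0.27117097 0.16      ]
top (268, 220) [0.54231111 0.1625924  0.16      ]
side (281, 156) [0.56823632 0.26994997 0.16      ]
side (285, 173) [0.5362944  0.14414529 0.16      ]
```

Run:
```python
import cv2,numpy as np
t=cv2.imread('pics/top0.png');s=cv2.imread('pics/side0.png')
np.set_printoptions(linewidth=250)
for im,(x0,y0,x1,y1) in((t,(217,200,238,218)),(t,(258,211,280,230)),(s,(274,150,296,206))):
    c=im[y0:y1,x0:x1]; h=cv2.cvtColor(c,cv2.COLOR_BGR2HSV)
    print(x0,y0);print(c[:,:,2]);print(h[:,:,0])if im is t else 0
```

```text
217 200
[[153 152 152 152 150 137 113  98 100 105 105  99  95  93  93  96 103 111 116 118 125]
 [150 150 147 145 141 126 104  92  97 101 102 101  98  91  90  89  92  93  94  95 101]
 [148 145 142 137 132 121 104  97 111 119 121 118 109  93  84  87  90  89  87  84  84]
 [149 146 144 140 136 130 113 105 122 133 136 134 121  92  78  83  88  88  84  74  69]
 [150 147 146 145 144 136 118 108 126 140 143 140 123  89  68  75  86  88  82  68  60]
 [151 148 146 147 148 139 118 108 128 142 145 141 122  87  62  71  83  88  80  67  57]
 [151 148 146 148 147 136 113 106 129 144 145 140 121  85  61  68  81  85  80  66  56]
 [152 149 148 149 146 134 109 106 131 144 144 138 119  86  60  66  79  83  78  65  56]
 [150 146 148 149 145 131 107 106 132 144 143 137 118  85  62  65  77  80  73  61  54]
 [146 142 145 148 143 130 106 106 132 142 142 137 121  86  60  62  70  71  64  57  52]
 [147 139 143 146 142 130 108 106 130 141 142 139 121  87  60  56  60  60  55  51  51]
 [151 138 142 143 141 131 108 104 127 139 141 139 120  86  58  54  54  55  53  52  52]
 [149 135 133 133 133 124 102  97 118 129 132 12
[... 4213 characters left out ...]
 12 11 10 10 10]
 [10 11 11 11 12 12 12 11 11 11 11 11 12 11 12 11 11 10 12 11 10 11]
 [10 11 10 11 11 12 12 12 11 11 11 11 11 12 11 12 11 11 12 12 10 10]
 [11 10 11 10 10 11 11 11 12 12 12 11 11 11 11 11 12 12 11  9 11 10]
 [11 10 10 11 10 11 11 11 10 11 11 11 11 11 11 12 12 11 10 11 11 11]
 [11 11 10 10 11 11 11 10 11 11 10 11 12 11 11 11 12 12 11 11 11 10]
 [10 11 11 10 10 11 11 11 11 11 11 11 11 11 11 12 12 10 10 11 11 10]
 [11 11 10 11 10 10 11 11 11 11 11 11 10 11 11 11 10 11 11 11 11 11]]
274 150
[[ 83  85  87 ... 168 168 166]
 [ 82  83 101 ... 166 169 166]
 [ 84  98 136 ... 164 166 167]
 ...
 [ 85  66  70 ...  74  75  74]
 [ 99  67  74 ...  73  73  73]
 [117  71  75 ...  48  49  48]]
```

Run:
```python
from h import *
t=cv2.imread('pics/top0.png');s=cv2.imread('pics/side0.png')
H=cv2.cvtColor(t,cv2.COLOR_BGR2HSV)
P={}
for k,(x0,y0,x1,y1) in dict(far=(217,199,232,217),near=(259,211,279,229)).items():
    m=((H[y0:y1,x0:x1,0]<=13)&(t[y0:y1,x0:x1,2]>104)).astype(np.uint8)
    m=cv2.morphologyEx(m,cv2.MORPH_CLOSE,np.ones((3,3)))
    n,l,st,ce=cv2.connectedComponentsWithStats(m);i=1+st[1:,4].argmax()
    pts=(np.argwhere(l==i)[:,::-1]+[x0,y0]).astype(np.float32)
    r=cv2.minAreaRect(pts);w=np.array([ray('top',p,.16)[:2] for p in cv2.boxPoints(r)])
    c=w.mean(0);P[k]=c;e=np.diff(np.vstack([w,w[:1]]),axis=0)
    print(k,st[i],r,'center',c.round(4),'edges',np.linalg.norm(e,axis=1).round(4),'ang',np.degrees(np.arctan2(e[:,1],e[:,0])).round(1))
    print(' side proj head top',proj('side',[*c,.16]))
right=C['side']['R'][0]
for k,c in P.items():
    for r in(.0085,.013,):
      print(k,r,[ (z,*[proj('side',np.array([*c,z])+q*r*right).round(1).tolist() for q in(-1,1)]) for z in(.115,.08,.045)])
g=(np.clip((s/255.)*1.6,0,1)**0.5*255).astype(np.uint8)
np.set_printoptions(linewidth=250,threshold=99999)
print(s[164:212,272:304,2])
```

```text
far [  2   0  11  15 137] ((224.0, 206.0), (14.0, 10.0), 90.0) center [0.576  0.2793] edges [0.0262 0.037  0.0261 0.0371] ang [ -88.4 -176.5   91.6    3.7]
 side proj head top [282.28064978 154.5776692 ]
near [  2   2  14  14 136] ((267.5000305175781, 219.5), (11.675646781921387, 11.675647735595703), 15.945395469665527) center [0.5436 0.164 ] edges [0.0304 0.0306 0.0304 0.0305] ang [ -13.1 -104.4  166.7   75.7]
 side proj head top [285.03646033 169.98480393]
far 0.0085 [(0.115, [280.4, 167.1], [285.5, 167.1]), (0.08, [280.9, 176.5], [285.9, 176.5]), (0.045, [281.4, 185.7], [286.4, 185.7])]
far 0.013 [(0.115, [279.0, 167.1], [286.8, 167.1]), (0.08, [279.6, 176.5], [287.3, 176.5]), (0.045, [280.1, 185.7], [287.7, 185.7])]
near 0.0085 [(0.115, [282.9, 183.3], [288.4, 183.3]), (0.08, [283.4, 193.2], [288.9, 193.2]), (0.045, [284.0, 203.0], [289.3, 203.0])]
near 0.013 [(0.115, [281.5, 183.3], [289.9, 183.3]), (0.08, [282.0, 193.2], [290.3, 193.2]), (0.045, [282.5, 203.0], [290.7, 203.0])]
[[153 153 151 129  91  66  65  61  62  63  62  63  59  67  85 129 153 156 156 155 157 160 160 163 162
[... 5487 characters left out ...]
 45  45  46  46  49  81 126 152 156 158 157]
 [166 164 127  75  66  75  75  73  72  73  71  72  73  69  61  54  55  46  45  45  44  46  44  46  43  49  70 123 152 155 158 156]
 [164 164 134  82  69  74  73  74  72  73  71  72  74  75  73  74  70  62  48  43  46  45  46  45  42  47  65 112 144 152 151 157]
 [164 162 136  85  67  76  75  74  68  73  71  72  75  73  71  74  75  73  61  53  49  46  47  44  45  46  56  81 125 150 152 155]
 [161 162 148 100  68  74  71  71  72  71  73  74  71  72  72  71  71  71  69  67  58  46  45  46  43  42  50  75 124 150 153 153]
 [157 160 159 117  68  72  72  69  68  67  68  68  67  66  66  64  59  55  54  53  51  48  46  42  43  41  45  71 124 152 154 154]]
```

The images point to the near post, head at top view (268,220) and side view (285,171), as the thick one. Its shaft is about as wide as its head in the side view. The far post's stub at (281,168) and its visible shaft in the top view (about 18 mm) fit the slim one. I'll check again once it's lifted. Next I'll locate the stand rings and the purple neighbours.

Run:
```python
from h import *
t=cv2.imread('pics/top0.png');s=cv2.imread('pics/side0.png')
print('post',tri((285,171),(267.6,219.5)))
for p in((313,204),(246,257),(284,258)):print('purple',ray('top',p,.148))
# base corners (crop1 px/5 + (380,225), -60 rows)
for c in((68,342),(242,345),(243,548),(70,548)):
    p=(380+c[0]/5,225+(c[1]-300)/5);print('base corner',p,ray('top',p,.012).round(4))
o=np.zeros((600,800,3),np.uint8)
o[:,:400]=cv2.resize(s[250:310,300:340],(400,600),interpolation=cv2.INTER_LANCZOS4)
o[:400,400:]=cv2.resize(t[230:280,390:440],(400,400),interpolation=cv2.INTER_LANCZOS4)
cv2.imwrite('pics/ring.png',o)
```

```text
post [0.54372923 0.16420183 0.15652757]
purple [0.58951261 0.04718995 0.148     ]
purple [0.44575835 0.21650654 0.148     ]
purple [0.4459023  0.11794063 0.148     ]
base corner (393.6, 233.4) [ 0.5307 -0.1867  0.012 ]
base corner (428.4, 234.0) [ 0.5318 -0.288   0.012 ]
base corner (428.6, 274.6) [ 0.4152 -0.2872  0.012 ]
base corner (394.0, 274.6) [ 0.4124 -0.188   0.012 ]
```

View pics/ring.png

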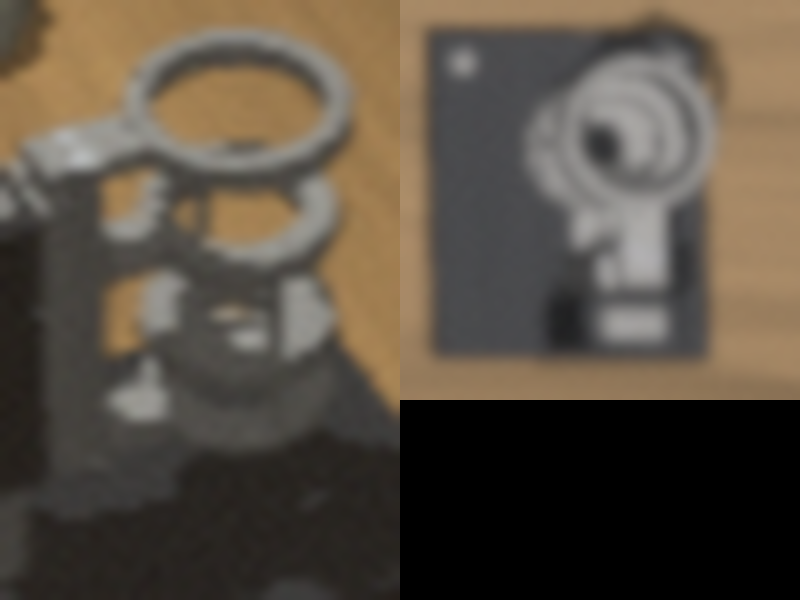

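Run:
```python
from h import *
print(ray('top',(420,246.4),.125),ray('side',(323.9,259.7),.125),tri((323.9,259.7),(420,246.4)))
t=cv2.imread('pics/top0.png')
x0,y0=400,232
g=cv2.cvtColor(t,cv2.COLOR_BGR2GRAY)[y0:262,x0:434]
np.set_printoptions(linewidth=250,threshold=9999)
print(g)
```

```text
[ 0.4871812  -0.23928157  0.125     ] [ 0.48607939 -0.24179395  0.125     ] [ 0.4872049  -0.23963647  0.12313762]
[[130 130 130 129 129 129 129 128 128 127 127 129 129 129 128 126 126 124 119 108  98  89  91  99 109 121 130 136 139 140 141 141 141 140]
 [101 101 102 100 101 100 100 101  99  99  99 102 105 107 104  99  95  92  88  78  72  71  73  76  81  91 106 121 132 137 140 140 140 139]
 [ 79  80  80  79  80  80  80  79  79  79  79  81  85  85  80  70  63  63  60  57  58  65  70  71  68  66  76  95 111 124 134 137 137 137]
 [ 76  75  76  77  77  77  76  77  77  76  76  77  76  75  68  58  54  55  56  59  61  68  77  82  77  67  66  73  89 111 128 135 136 136]
 [ 80  76  75  76  77  77  76  75  76  76  76  77  74  69  64  64  71  82  88  91  89  88  93 102 101  88  74  70  83 104 126 136 138 137]
 [ 82  76  75  76  76  77  76  75  74  74  76  74  71  69  77  93 108 119 128 131 127 121 121 126 125 108  85  74  82 101 122 136 140 140]
 [ 82  76  77  76  76  77  76  76  75  74  73  71  73  87 108 127 137 142 144 144 141 137 136 140 137 117  91  78  86  95 115 134 142 143]
 [ 78  76  76
[... 2484 characters left out ...]
143]
 [ 73  74  73  75  75  76  75  74  75  76  88 118 150 162 156 151 153 154 162 166 168 168 151 108  71  71  76  84 105 129 139 141 141 141]
 [ 73  74  74  74  76  76  75  73  74  75  88 121 153 162 153 144 142 147 160 169 171 169 151 107  71  70  75  85 107 130 139 141 140 140]
 [ 74  73  73  75  75  75  75  73  74  76  86 118 147 150 134 122 124 137 160 170 171 169 150 107  71  68  73  84 106 130 140 140 140 140]
 [ 73  73  73  74  75  75  74  73  74  76  82 105 128 123 108 101 108 133 161 173 173 170 151 107  68  60  66  82 106 130 139 140 140 141]
 [ 73  73  74  75  74  75  74  74  73  73  74  83  92  90  92 104 114 138 164 175 175 171 154 108  63  53  63  81 106 128 137 139 138 139]]
```

drive_tool --deltas '[[[-0.5,-0.25,0,0,0,0],[-1,-0.53,0,0,0,0]]]' --jaw 1

```text
clock: 0.3
eef_pos: [0.1973, 0.4735, 0.2298]
tcp_rot: [-0.369, -3.119, 0.004]
contact_force: [1.5, 1.3, 0.5]
width: 0.085
```

drive_tool --deltas '[[[-0.5,-0.25,0,0,0,0],[-1,-0.53,0,0,0,0]]]'

```text
clock: 0.5
eef_pos: [0.266, 0.4123, 0.2295]
tcp_rot: [-0.367, -3.119, 0.005]
contact_force: [0.8, -0.3, -0.1]
width: 0.0855
```

drive_tool --deltas '[[[-0.5,-0.25,0,0,0,0],[-1,-0.53,0,0,0,0]]]'

```text
clock: 0.7
eef_pos: [0.3348, 0.351, 0.2293]
tcp_rot: [-0.367, -3.118, 0.005]
contact_force: [1.3, 0.3, 1.1]
width: 0.0853
```

drive_tool --deltas '[[[-0.5,-0.25,0,0,0,0],[-1,-0.53,0,0,0,0]]]'

```text
clock: 0.9
eef_pos: [0.4039, 0.2897, 0.2291]
tcp_rot: [-0.367, -3.118, 0.005]
contact_force: [1.5, 0.7, 0.3]
width: 0.0858
```

drive_tool --deltas '[[[-0.5,-0.25,0,0,0,0],[-1,-0.53,0,0,0,0],[-1,-0.53,0,0,0,0]]]'

```text
clock: 1.2
eef_pos: [0.4756, 0.2259, 0.2284]
tcp_rot: [-0.376, -3.118, 0.008]
contact_force: [-0.1, 1.1, 0.4]
width: 0.0855
```

```bash
cat >> h.py <<'E'
from scipy.spatial.transform import Rotation as Ro
def to(target,yang=None):
    s=ctrl.state();R=Ro.from_rotvec(s['tcp_rot']);d=R.as_matrix().T@(np.array(target)-s['eef_pos'])/.08
    y=R.as_matrix()[:,1];ya=np.degrees(np.arctan2(y[1],y[0]))
    if yang is None: yang=ya
    a=np.radians(yang);yy=np.array([np.cos(a),np.sin(a),0]);z=np.array([0,0,-1.]);x=np.cross(yy,z)
    rv=(R.inv()*Ro.from_matrix(np.c_[x,yy,z])).as_rotvec()/np.pi
    print('t',s['clock'],'pos',s['eef_pos'].round(4),'yang',ya.round(2),'F',s['contact_force'].round(2),'w',round(s['width'],4));print('d',d.round(3),'r',rv.round(4))
E
python3 -c "
from h import *
to((.5437,.164,.23),75.8)"
```

```text
t 1.2 pos [0.4756 0.2259 0.2284] yang 76.26 F [-0.06  1.06  0.38] w 0.0855
d [-1.01  -0.55  -0.017] r [-0.0016 -0.      0.0025]
```

drive_tool --deltas '[[[-0.5,-0.25,0,-0.0016,0,0.0025],[-1,-0.55,-0.017,-0.0016,0,0.0025],[-1,-0.55,-0.017,-0.0016,0,0.0025],[-1,-0.55,0.2,-0.0016,0,0.0025]]]'

```text
clock: 1.6
eef_pos: [0.5445, 0.1637, 0.214]
tcp_rot: [0.391, 3.114, 0.002]
contact_force: [0.0, 0.2, -0.6]
width: 0.0854
```

Run:
```python
from h import *
to((.5437,.164,.122),75.8)
for n,(x0,y0,x1,y1) in dict(side=(235,130,335,230),top=(210,180,310,255)).items():
    f=ctrl.grab_frame(n)[:,:,::-1];cv2.imwrite(f'pics/{n}1.png',f)
    cv2.imwrite(f'pics/{n}1c.png',cv2.resize(f[y0:y1,x0:x1],None,fx=5,fy=5,interpolation=cv2.INTER_CUBIC))
```

```text
t 1.6 pos [0.5445 0.1637 0.214 ] yang 75.68 F [ 0.02  0.16 -0.59] w 0.0854
d [ 1.40e-02 -1.00e-03  1.15e+00] r [ 0.0005  0.0009 -0.0007]
```

View pics/side1c.png

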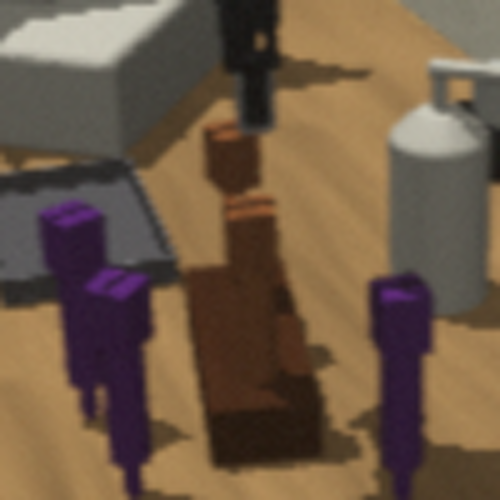

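The gripper, at (255,100) in the crop, is lined up over the near post, and the purple posts are clear of it. Descending.

drive_tool --deltas '[[[0.014,0,0.3,0,0,0],[0.014,0,0.6,0,0,0],[0.014,0,0.7,0,0,0]]]'

```text
clock: 2.0
eef_pos: [0.537, 0.1654, 0.1522]
tcp_rot: [-0.386, -3.108, 0.003]
contact_force: [-0.1, -0.0, -0.5]
width: 0.0854
```

Run:
```python
from h import *
to((.5437,.164,.122),75.8)
```

```text
t 2.0 pos [0.537  0.1654 0.1522] yang 75.85 F [-0.06 -0.01 -0.49] w 0.0854
d [-0.089  0.004  0.377] r [-0.0009 -0.0031  0.0003]
```

drive_tool --deltas '[[[-0.089,0.004,0.1,-0.0009,-0.0031,0],[-0.089,0.004,0.25,-0.0009,-0.0031,0],[-0.089,0.004,0.25,-0.0009,-0.0031,0]]]'

```text
clock: 2.3
eef_pos: [0.5431, 0.1641, 0.131]
tcp_rot: [-0.386, -3.116, 0.001]
contact_force: [-0.7, 0.4, 0.1]
width: 0.0853
```

Run:
```python
from h import *
to((.5437,.164,.122),75.8)
f=ctrl.grab_frame('top')[:,:,::-1]
cv2.imwrite('pics/top2.png',cv2.resize(f[180:255,210:310],None,fx=6,fy=6,interpolation=cv2.INTER_CUBIC))
```

```text
t 2.3 pos [0.5431 0.1641 0.131 ] yang 75.86 F [-0.66  0.4   0.15] w 0.0853
d [-0.008  0.001  0.112] r [-0.0002 -0.0006  0.0003]
```

View pics/top2.png

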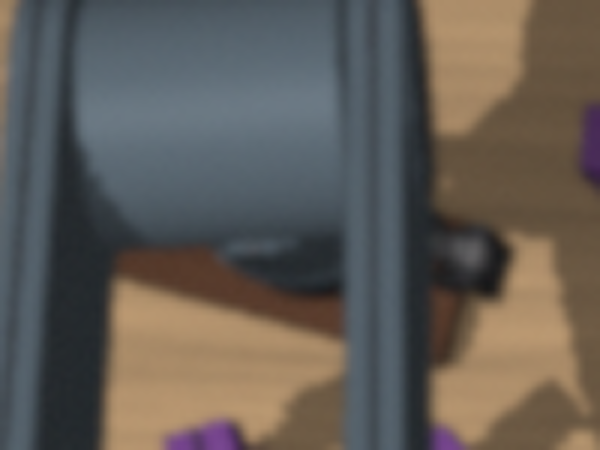

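The arm hides the grasp in the top view. The pose matches the target, so I'll go down and close.

drive_tool --deltas '[[[-0.008,0,0.112,0,0,0],[-0.008,0,0.112,0,0,0]]]'

```text
clock: 2.55
eef_pos: [0.5438, 0.1638, 0.1221]
tcp_rot: [-0.387, -3.116, 0.001]
contact_force: [0.2, -1.3, -0.3]
width: 0.0853
```

drive_tool --deltas '[[[0,0,0,0,0,0],[0,0,0,0,0,0],[0,0,0,0,0,0],[0,0,0,0,0,0],[0,0,0,0,0,0],[0,0,0,0,0,0],[0,0,0,0,0,0],[0,0,0,0,0,0]]]' --jaw -1

```text
clock: 3.35
eef_pos: [0.5441, 0.1639, 0.1225]
tcp_rot: [-0.387, -3.116, 0.0]
contact_force: [0.4, -0.2, 4.9]
width: 0.0294
```

Run:
```python
from h import *
to((.5437,.164,.122),75.8);print(ctrl.state()['moment'])
```

```text
t 3.35 pos [0.5441 0.1639 0.1225] yang 75.85 F [ 0.4  -0.2   4.86] w 0.0294
d [0.005 0.    0.007] r [-0.0001 -0.0004  0.0003]
[ 0.02605459 -0.08322159  0.02430589]
```

drive_tool --deltas '[[[0,0,-0.05,0,0,0],[0,0,-0.2,0,0,0],[0,0,-0.4,0,0,0],[0,0,-0.6,0,0,0],[0,0,-0.8,0,0,0],[0,0,-1,0,0,0]]]'

```text
clock: 3.95
eef_pos: [0.5437, 0.1638, 0.2035]
tcp_rot: [-0.387, -3.116, 0.001]
contact_force: [0.2, -0.3, -2.4]
width: 0.0294
```

drive_tool --deltas '[[[0,0,-0.5,0,0,0],[0,0,-1,0,0,0],[0,0,-1,0,0,0],[0,0,-1,0,0,0]]]'

```text
clock: 4.35
eef_pos: [0.544, 0.1639, 0.2848]
tcp_rot: [-0.387, -3.118, 0.0]
contact_force: [-0.4, -0.2, -3.3]
width: 0.0293
```

Run:
```python
from h import *
to((.4868,-.240,.29),75.8);print(ctrl.state()['moment'])
f=ctrl.grab_frame('side')[:,:,::-1]
cv2.imwrite('pics/side2.png',cv2.resize(f[80:220,230:350],None,fx=4,fy=4,interpolation=cv2.INTER_CUBIC))
```

```text
t 4.35 pos [0.544  0.1639 0.2848] yang 75.85 F [-0.44 -0.24 -3.28] w 0.0293
d [-0.541 -5.07  -0.065] r [-0.     -0.      0.0003]
[ 0.03857173 -0.0487997   0.01293782]
```

View pics/side2.png

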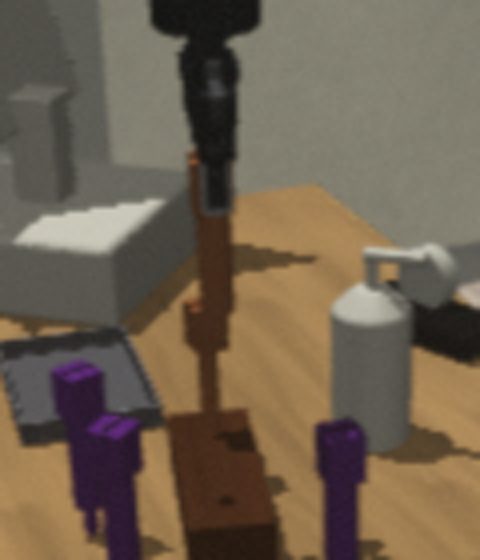

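The slim post, with its clearly narrow shaft at (210,380), is still in the rack, so the held post is the thick one. Moving to the stand.

drive_tool --deltas '[[[-0.05,-0.4,0,0,0,0],[-0.11,-1,0,0,0,0]]]'

```text
clock: 4.6
eef_pos: [0.5309, 0.0851, 0.2808]
tcp_rot: [-0.38, -3.111, 0.0]
contact_force: [0.1, -1.0, -2.4]
width: 0.0295
```

drive_tool --deltas '[[[-0.05,-0.5,0,0,0,0],[-0.11,-1,0,0,0,0]]]'

```text
clock: 4.8
eef_pos: [0.5183, 0.0044, 0.2784]
tcp_rot: [-0.378, -3.106, -0.0]
contact_force: [1.2, 0.1, -2.8]
width: 0.0293
```

drive_tool --deltas '[[[-0.05,-0.5,0,0,0,0],[-0.11,-1,0,0,0,0]]]'

```text
clock: 5.0
eef_pos: [0.5056, -0.0764, 0.2761]
tcp_rot: [-0.377, -3.101, -0.002]
contact_force: [0.8, -0.2, -2.2]
width: 0.0294
```

drive_tool --deltas '[[[-0.05,-0.5,0,0,0,0],[-0.11,-1,0,0,0,0]]]'

```text
clock: 5.2
eef_pos: [0.4931, -0.1571, 0.2736]
tcp_rot: [-0.377, -3.096, -0.005]
contact_force: [0.5, 0.2, -3.0]
width: 0.0292
```

Run:
```python
from h import *
to((.4868,-.240,.29),75.8)
```

```text
t 5.2 pos [ 0.4931 -0.1571  0.2736] yang 76.12 F [ 0.47  0.22 -3.05] w 0.0292
d [-0.167 -1.025 -0.209] r [ 0.0002 -0.0072  0.0018]
```

drive_tool --deltas '[[[-0.08,-0.5,0,0,-0.0036,0.001],[-0.16,-1,0,0,-0.0072,0.0018],[-0.16,-1,0,0,-0.0072,0.0018],[-0.16,-1,0,0,-0.0072,0.0018]]]'

```text
clock: 5.6
eef_pos: [0.4851, -0.238, 0.2712]
tcp_rot: [-0.392, -3.113, -0.005]
contact_force: [-0.1, -0.4, -2.8]
width: 0.0295
```

Run:
```python
from h import *
to((.4868,-.240,.25),75.8);print(ctrl.state()['moment'])
f=ctrl.grab_frame('side')[:,:,::-1];cv2.imwrite('pics/side3.png',f)
g=ctrl.grab_frame('top')[:,:,::-1];cv2.imwrite('pics/top3.png',g)
o=np.hstack([cv2.resize(f[170:320,270:370],(400,600),interpolation=cv2.INTER_CUBIC),cv2.resize(g[200:350,370:470],(400,600),interpolation=cv2.INTER_CUBIC)])
cv2.imwrite('pics/c3.png',o)
```

```text
t 5.6 pos [ 0.4851 -0.238   0.2712] yang 75.65 F [-0.11 -0.37 -2.76] w 0.0295
d [-0.028 -0.019  0.265] r [ 0.0009 -0.0014 -0.0008]
[ 0.00166077 -0.02238581 -0.00948548]
```

View pics/c3.png

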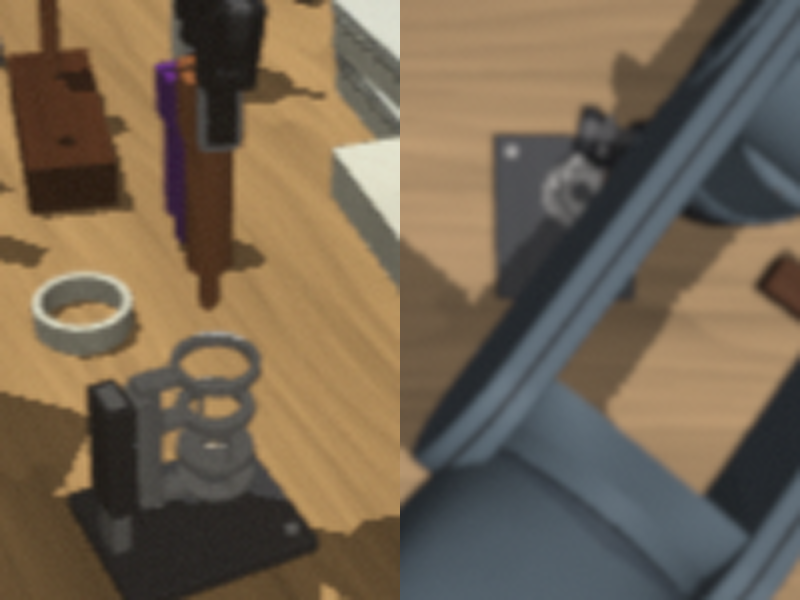

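Run:
```python
from h import *
p=np.array([.4851,-.238])
for z in(.161,.166,.189,.269):print(z,proj('side',[*p,z]))
print('ring1',proj('side',[.4868,-.24,.125]))
f=cv2.imread('pics/side3.png')
np.set_printoptions(linewidth=200)
print(f[225:250,308:338,2])
print(f[252:272,308:338,2])
```

```text
0.161 [322.82669528 245.70159794]
0.166 [322.83206737 243.83260192]
0.189 [322.85717561 235.09723503]
0.269 [322.94991254 202.8332762 ]
ring1 [323.85647586 259.16337054]
[[170 173 174 171 165 119  59  53  58  67  71  76  78  78  79  77  79  76  73  86 137 169 169 175 176 176 175 179 179 179]
 [170 172 174 171 165 123  62  52  59  67  71  76  81  79  79  79  75  75  75  88 140 170 169 170 173 175 175 174 177 179]
 [165 172 173 173 166 122  61  53  58  65  70  77  78  76  78  78  76  76  72  86 140 171 172 168 168 174 177 176 176 178]
 [163 166 172 172 164 126  66  52  60  68  72  74  76  80  78  79  76  74  72  87 133 169 174 174 168 169 175 176 176 178]
 [163 164 169 170 168 142  92  57  56  66  73  75  78  78  76  79  77  74  72  85 127 156 169 172 171 165 170 174 176 174]
 [167 162 166 171 171 165 124  68  60  66  75  75  75  77  77  77  76  74  73  77  90 104 136 160 161 160 164 169 173 177]
 [171 167 164 167 172 169 135  87  73  69  71  74  75  80  77  77  76  76  73  71  80  88  94 104 107 133 159 165 171 174]
 [173 170 167 164 169 170 143 104  80  69  73  77  77  78  79  80  75
[... 3906 characters left out ...]
 76  80  87  92  95  92  92  94  94  93  91  88  82  81  80 108 151 172 175 171 174]
 [ 79  81  99 118 132 145 145 116  81  76  76  79  79  82  86  87  85  81  85  83  80  80  79  85 127 165 175 177 172 171]
 [ 75  86 142 177 178 163 131  95  87  79  74  76  81  91  96  94  92  91  95  91  80  77  85  93 112 154 175 178 174 171]
 [ 74  87 143 179 180 163 123  92  89  81  82  85  93 131 146 137 137 135 143 135 102  78  84  91 100 137 167 178 179 178]
 [ 78  85 142 178 176 145 103  88  87 101 128 119 114 157 178 179 177 176 178 176 154 112  88  90  94 119 155 172 179 178]
 [ 76  86 133 162 152 121  97  89  91 126 146 125 117 160 184 183 184 182 182 180 175 144 105  90  93 110 149 168 176 180]]
```

Run:
```python
from h import *
to((.4876,-.2404,.235),75.8)
```

```text
t 5.7 pos [ 0.4858 -0.2367  0.2721] yang 75.81 F [ 0.41  0.57 -1.05] w 0.03
d [-0.034 -0.041  0.463] r [ 0.0007 -0.0009  0.0001]
```

drive_tool --deltas '[[[-0.034,-0.041,0,0.0007,-0.0009,0],[-0.034,-0.041,0.1,0.0007,-0.0009,0],[-0.034,-0.041,0.25,0.0007,-0.0009,0],[-0.034,-0.041,0.35,0.0007,-0.0009,0],[-0.034,-0.041,0.46,0.0007,-0.0009,0],[-0.034,-0.041,0.46,0.0007,-0.0009,0],[-0.034,-0.041,0.46,0.0007,-0.0009,0]]]'

```text
clock: 6.4
eef_pos: [0.4875, -0.2403, 0.235]
tcp_rot: [-0.388, -3.117, -0.0]
contact_force: [0.9, -0.8, -2.6]
width: 0.0298
```

Run:
```python
from h import *
to((.4876,-.2404,.1935),75.8)
f=ctrl.grab_frame('side')[:,:,::-1]
cv2.imwrite('pics/c4.png',cv2.resize(f[190:310,270:370],(500,600),interpolation=cv2.INTER_CUBIC))
```

```text
t 6.4 pos [ 0.4875 -0.2403  0.235 ] yang 75.81 F [ 0.94 -0.77 -2.59] w 0.0298
d [-0.002 -0.     0.519] r [ 0.0001 -0.0001  0.0001]
```

View pics/c4.png

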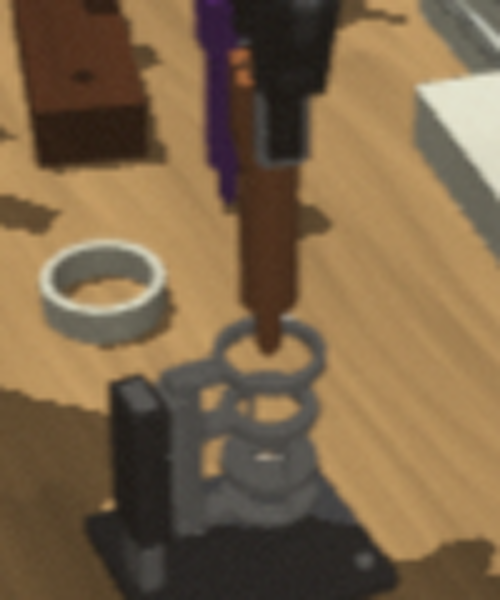

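The nose tip at (269,350) is centred in ring 1 at (269,357). Lowering slowly.

drive_tool --deltas '[[[0,0,0.06,0,0,0],[0,0,0.13,0,0,0],[0,0,0.2,0,0,0],[0,0,0.26,0,0,0],[0,0,0.3,0,0,0],[0,0,0.3,0,0,0]]]'

```text
clock: 7.05
eef_pos: [0.4874, -0.2403, 0.2107]
tcp_rot: [-0.388, -3.117, -0.001]
contact_force: [0.6, -0.1, -2.4]
width: 0.029
```

drive_tool --deltas '[[[0,0,0.05,0,0,0],[0,0,0.1,0,0,0],[0,0,0.15,0,0,0],[0,0,0.21,0,0,0],[0,0,0.21,0,0,0]]]'

```text
clock: 7.55
eef_pos: [0.487, -0.24, 0.193]
tcp_rot: [-0.388, -3.115, -0.002]
contact_force: [0.9, 0.3, -1.7]
width: 0.0296
```

Run:
```python
from h import *
to((.4876,-.2404,.1935),75.8);print(ctrl.state()['moment'])
```

```text
t 7.55 pos [ 0.487 -0.24   0.193] yang 75.8 F [ 0.93  0.3  -1.7 ] w 0.0296
d [-0.009 -0.003 -0.006] r [ 0.0003 -0.0007  0.    ]
[-0.00630003  0.01459269  0.02075504]
```

drive_tool --deltas '[[[-0.03,0,0,0,0,0],[-0.055,0,0,0,0,0],[-0.055,0,0,0,0,0]]]'

```text
clock: 7.85
eef_pos: [0.4917, -0.2413, 0.1932]
tcp_rot: [-0.388, -3.116, -0.002]
contact_force: [-0.2, 0.3, -2.8]
width: 0.0298
```

drive_tool --deltas '[[[-0.01,0,0,0,0,0],[-0.012,0,0,0,0,0]]]'

```text
clock: 8.05
eef_pos: [0.4929, -0.2416, 0.1933]
tcp_rot: [-0.388, -3.116, -0.001]
contact_force: [-0.1, 0.2, -2.8]
width: 0.0291
```

drive_tool --deltas '[[[-0.008,0,0,0,0,0],[-0.01,0,0,0,0,0]]]'

```text
clock: 8.25
eef_pos: [0.4937, -0.2419, 0.1934]
tcp_rot: [-0.388, -3.117, -0.001]
contact_force: [0.4, -0.2, -2.1]
width: 0.0296
```

drive_tool --deltas '[[[-0.008,0,0,0,0,0],[-0.01,0,0,0,0,0]]]'

```text
clock: 8.45
eef_pos: [0.4945, -0.2421, 0.1934]
tcp_rot: [-0.388, -3.117, -0.001]
contact_force: [1.3, -0.0, -2.4]
width: 0.0291
```

drive_tool --deltas '[[[-0.008,0,0,0,0,0],[-0.01,0,0,0,0,0]]]'

```text
clock: 8.65
eef_pos: [0.4951, -0.2422, 0.1934]
tcp_rot: [-0.388, -3.116, -0.001]
contact_force: [-1.1, 0.5, -1.3]
width: 0.0292
```

drive_tool --deltas '[[[-0.008,0,0,0,0,0],[-0.01,0,0,0,0,0]]]'

```text
clock: 8.85
eef_pos: [0.4954, -0.2422, 0.1932]
tcp_rot: [-0.388, -3.115, -0.002]
contact_force: [-2.2, 0.1, -1.0]
width: 0.0293
```

Run:
```python
from h import *
to((.4876,-.2404,.1935),75.8);print(ctrl.state()['moment'])
```

```text
t 8.85 pos [ 0.4954 -0.2422  0.1932] yang 75.82 F [-2.22  0.13 -1.04] w 0.0293
d [ 0.101 -0.002 -0.003] r [ 0.0003 -0.0009  0.0001]
[ 0.11945127  0.55731517 -0.00189175]
```

drive_tool --deltas '[[[0.04,0,0,0,0,0],[0.1,0,0,0,-0.0009,0],[0.14,0,0,0,-0.0009,0],[0.14,0,0,0,-0.0009,0]]]'

```text
clock: 9.25
eef_pos: [0.4841, -0.2393, 0.1934]
tcp_rot: [0.388, 3.117, 0.001]
contact_force: [-0.8, 0.5, -2.5]
width: 0.029
```

drive_tool --deltas '[[[0.008,0,0,0,0,0],[0.01,0,0,0,0,0]]]'

```text
clock: 9.45
eef_pos: [0.4834, -0.2392, 0.1935]
tcp_rot: [0.388, 3.117, 0.001]
contact_force: [0.4, -0.2, -1.8]
width: 0.0295
```

drive_tool --deltas '[[[0.008,0,0,0,0,0],[0.01,0,0,0,0,0]]]'

```text
clock: 9.65
eef_pos: [0.4826, -0.239, 0.1935]
tcp_rot: [0.388, 3.117, 0.001]
contact_force: [-0.8, 0.2, -2.9]
width: 0.0293
```

drive_tool --deltas '[[[0.008,0,0,0,0,0],[0.01,0,0,0,0,0]]]'

```text
clock: 9.85
eef_pos: [0.4818, -0.2388, 0.1935]
tcp_rot: [0.388, 3.117, 0.001]
contact_force: [-0.4, 0.3, -1.9]
width: 0.0293
```

```bash
python3 -c "
from h import *
print(ctrl.state()['moment'].round(3))"
```

```text
[-0.049 -0.051 -0.014]
```

drive_tool --deltas '[[[0.008,0,0,0,0,0],[0.01,0,0,0,0,0]]]'

```text
clock: 10.05
eef_pos: [0.4813, -0.2387, 0.1935]
tcp_rot: [0.388, 3.116, 0.001]
contact_force: [1.1, -1.0, -2.7]
width: 0.0292
```

```bash
python3 -c "
from h import *
print(ctrl.state()['moment'].round(3))"
```

```text
[-0.036 -0.351 -0.034]
```

Run:
```python
from h import *
to((.4883,-.2404,.1935),75.8)
to((.4883,-.2404,.1935)+np.array([.245,.97,0])*.0055,75.8)
```

```text
t 10.05 pos [ 0.4813 -0.2387  0.1935] yang 75.8 F [ 1.1  -0.96 -2.75] w 0.0292
d [-0.09  0.    0.  ] r [ 0.0002  0.0004 -0.    ]
t 10.05 pos [ 0.4813 -0.2387  0.1935] yang 75.8 F [ 1.1  -0.96 -2.75] w 0.0292
d [-0.09   0.069  0.   ] r [ 0.0002  0.0004 -0.    ]
```

drive_tool --deltas '[[[-0.05,0,0,0,0.0004,0],[-0.09,0,0,0,0.0004,0],[-0.09,0.03,0,0,0.0004,0],[-0.09,0.06,0,0,0.0004,0],[-0.09,0.06,0,0,0.0004,0]]]'

```text
clock: 10.55
eef_pos: [0.4895, -0.2353, 0.1934]
tcp_rot: [-0.388, -3.117, -0.002]
contact_force: [0.5, -0.8, -2.1]
width: 0.0293
```

drive_tool --deltas '[[[0,0.008,0,0,0,0],[0,0.01,0,0,0,0]]]'

```text
clock: 10.75
eef_pos: [0.4896, -0.2343, 0.1934]
tcp_rot: [-0.387, -3.117, -0.002]
contact_force: [-0.3, -0.3, -2.0]
width: 0.0292
```

```bash
python3 -c "
from h import *
print(ctrl.state()['moment'].round(3))"
```

```text
[-0.007  0.021 -0.016]
```

drive_tool --deltas '[[[0,0.008,0,0,0,0],[0,0.01,0,0,0,0]]]'

```text
clock: 10.95
eef_pos: [0.4898, -0.2335, 0.1935]
tcp_rot: [-0.387, -3.117, -0.002]
contact_force: [0.1, 1.0, -2.7]
width: 0.0293
```

```bash
python3 -c "
from h import *
print(ctrl.state()['moment'].round(3))"
```

```text
[-0.007 -0.02   0.013]
```

drive_tool --deltas '[[[0,0.008,0,0,0,0],[0,0.01,0,0,0,0]]]'

```text
clock: 11.15
eef_pos: [0.49, -0.2327, 0.1935]
tcp_rot: [-0.388, -3.117, -0.002]
contact_force: [-0.7, -0.2, -2.7]
width: 0.0296
```

```bash
python3 -c "
from h import *
print(ctrl.state()['moment'].round(3))"
```

```text
[-0.031 -0.058  0.028]
```

drive_tool --deltas '[[[0,0.008,0,0,0,0],[0,0.01,0,0,0,0]]]'

```text
clock: 11.35
eef_pos: [0.4902, -0.2318, 0.1935]
tcp_rot: [-0.387, -3.117, -0.002]
contact_force: [0.0, -0.5, -2.6]
width: 0.0295
```

```bash
python3 -c "
from h import *
print(ctrl.state()['moment'].round(3))"
```

```text
[ 0.012 -0.041 -0.015]
```

drive_tool --deltas '[[[0,0.008,0,0,0,0],[0,0.01,0,0,0,0]]]'

```text
clock: 11.55
eef_pos: [0.4904, -0.2309, 0.1935]
tcp_rot: [-0.387, -3.117, -0.002]
contact_force: [-0.1, -0.5, -2.3]
width: 0.0292
```

```bash
python3 -c "
from h import *
print(ctrl.state()['moment'].round(3))"
```

```text
[-0.    -0.001  0.006]
```

drive_tool --deltas '[[[0,0.008,0,0,0,0],[0,0.01,0,0,0,0]]]'

```text
clock: 11.75
eef_pos: [0.4906, -0.2302, 0.1935]
tcp_rot: [-0.387, -3.117, -0.001]
contact_force: [-0.4, 0.1, -1.6]
width: 0.0294
```

```bash
python3 -c "
from h import *
print(ctrl.state()['moment'].round(3))"
```

```text
[-0.136  0.04   0.003]
```

drive_tool --deltas '[[[0,-0.04,0,0,0,0],[0,-0.09,0,0,0,0],[0,-0.14,0,0,0,0],[0,-0.14,0,0,0,0]]]'

```text
clock: 12.15
eef_pos: [0.4877, -0.2419, 0.1935]
tcp_rot: [-0.388, -3.117, -0.001]
contact_force: [-0.4, -0.5, -2.4]
width: 0.0294
```

drive_tool --deltas '[[[0,-0.008,0,0,0,0],[0,-0.01,0,0,0,0]]]'

```text
clock: 12.35
eef_pos: [0.4875, -0.2428, 0.1934]
tcp_rot: [-0.389, -3.117, -0.001]
contact_force: [0.2, 0.4, -3.6]
width: 0.029
```

```bash
python3 -c "
from h import *
print(ctrl.state()['moment'].round(3))"
```

```text
[0.019 0.04  0.012]
```

drive_tool --deltas '[[[0,-0.008,0,0,0,0],[0,-0.01,0,0,0,0]]]'

```text
clock: 12.55
eef_pos: [0.4873, -0.2436, 0.1934]
tcp_rot: [-0.389, -3.117, -0.001]
contact_force: [-0.8, 0.6, -3.0]
width: 0.0295
```

```bash
python3 -c "
from h import *
print(ctrl.state()['moment'].round(3))"
```

```text
[-0.033  0.019 -0.003]
```

drive_tool --deltas '[[[0,-0.008,0,0,0,0],[0,-0.01,0,0,0,0]]]'

```text
clock: 12.75
eef_pos: [0.4871, -0.2443, 0.1935]
tcp_rot: [-0.389, -3.117, -0.001]
contact_force: [0.5, -0.6, -2.2]
width: 0.0294
```

```bash
python3 -c "
from h import *
print(ctrl.state()['moment'].round(3))"
```

```text
[-0.011 -0.009  0.049]
```

drive_tool --deltas '[[[0,-0.008,0,0,0,0],[0,-0.01,0,0,0,0]]]'

```text
clock: 12.95
eef_pos: [0.4869, -0.2448, 0.1934]
tcp_rot: [-0.389, -3.117, -0.002]
contact_force: [0.6, 1.2, -2.0]
width: 0.0299
```

```bash
python3 -c "
from h import *
print(ctrl.state()['moment'].round(3))"
```

```text
[ 0.375 -0.159  0.016]
```

drive_tool --deltas '[[[0,-0.008,0,0,0,0],[0,-0.01,0,0,0,0]]]'

```text
clock: 13.15
eef_pos: [0.4869, -0.2451, 0.1934]
tcp_rot: [-0.389, -3.117, -0.004]
contact_force: [0.8, 2.5, -1.2]
width: 0.0294
```

```bash
python3 -c "
from h import *
print(ctrl.state()['moment'].round(3))"
```

```text
[ 0.683 -0.205 -0.016]
```

Run:
```python
from h import *
to((.4891,-.2375,.181),75.8)
```

```text
t 13.15 pos [ 0.4869 -0.2451  0.1934] yang 75.78 F [ 0.76  2.48 -1.16] w 0.0294
d [-0.004  0.098  0.156] r [ 0.0008 -0.0002 -0.0001]
```

drive_tool --deltas '[[[-0.004,0.05,0,0.0008,0,0],[-0.004,0.098,0,0.0008,0,0],[-0.004,0.098,0.05,0.0008,0,0],[-0.004,0.098,0.1,0.0008,0,0],[-0.004,0.098,0.15,0.0008,0,0],[-0.004,0.098,0.15,0.0008,0,0]]]'

```text
clock: 13.75
eef_pos: [0.4886, -0.2373, 0.1805]
tcp_rot: [-0.389, -3.115, -0.001]
contact_force: [0.4, 0.1, -1.6]
width: 0.0295
```

Run:
```python
from h import *
to((.4891,-.2375,.177),75.8);print(ctrl.state()['moment'].round(3))
```

```text
t 13.75 pos [ 0.4886 -0.2373  0.1805] yang 75.78 F [ 0.39  0.06 -1.56] w 0.0295
d [-0.007 -0.001  0.044] r [ 0.0001 -0.0007 -0.0001]
[ 0.044 -0.005 -0.023]
```

drive_tool --deltas '[[[-0.007,-0.001,0,0,-0.0007,0],[-0.007,-0.001,0.015,0,-0.0007,0],[-0.007,-0.001,0.025,0,-0.0007,0],[-0.007,-0.001,0.025,0,-0.0007,0]]]'

```text
clock: 14.15
eef_pos: [0.4891, -0.2375, 0.1784]
tcp_rot: [0.389, 3.117, 0.001]
contact_force: [-0.3, -0.8, -2.2]
width: 0.0293
```

drive_tool --deltas '[[[0,0,0.01,0,0,0],[0,0,0.02,0,0,0],[0,0,0.02,0,0,0]]]'

```text
clock: 14.45
eef_pos: [0.489, -0.2375, 0.1767]
tcp_rot: [-0.389, -3.117, -0.001]
contact_force: [-0.1, -0.8, -2.2]
width: 0.0296
```

Run:
```python
from h import *
to((.4891,-.2375,.177),75.8);print(ctrl.state()['moment'].round(3))
```

```text
t 14.45 pos [ 0.489  -0.2375  0.1767] yang 75.78 F [-0.1  -0.78 -2.21] w 0.0296
d [-0.001 -0.    -0.004] r [ 0.0002 -0.0001 -0.0001]
[-0.03  -0.038 -0.052]
```

drive_tool --deltas '[[[0,0,0.01,0,0,0],[0,0,0.02,0,0,0],[0,0,0.02,0,0,0]]]'

```text
clock: 14.75
eef_pos: [0.489, -0.2374, 0.175]
tcp_rot: [-0.389, -3.117, -0.001]
contact_force: [0.1, -0.1, -2.7]
width: 0.0294
```

drive_tool --deltas '[[[0,0,0.01,0,0,0],[0,0,0.02,0,0,0],[0,0,0.02,0,0,0]]]'

```text
clock: 15.05
eef_pos: [0.4889, -0.2373, 0.1732]
tcp_rot: [-0.389, -3.117, -0.001]
contact_force: [0.5, 1.3, -1.7]
width: 0.0294
```

Run:
```python
from h import *
to((.4891,-.2375,.17),75.8);print(ctrl.state()['moment'].round(3))
```

```text
t 15.05 pos [ 0.4889 -0.2373  0.1732] yang 75.78 F [ 0.53  1.31 -1.71] w 0.0294
d [-0.003 -0.001  0.04 ] r [ 0.0002 -0.0002 -0.0001]
[ 0.006 -0.015  0.016]
```

drive_tool --deltas '[[[-0.003,-0.001,0.012,0,0,0],[-0.003,-0.001,0.025,0,0,0],[-0.003,-0.001,0.025,0,0,0]]]'

```text
clock: 15.35
eef_pos: [0.489, -0.2374, 0.171]
tcp_rot: [-0.389, -3.117, -0.002]
contact_force: [0.0, 0.3, -1.8]
width: 0.0293
```

drive_tool --deltas '[[[0,0,0.012,0,0,0],[0,0,0.025,0,0,0],[0,0,0.025,0,0,0]]]'

```text
clock: 15.65
eef_pos: [0.4889, -0.2373, 0.1688]
tcp_rot: [-0.389, -3.116, -0.002]
contact_force: [-0.2, 0.1, -3.3]
width: 0.0294
```

Run:
```python
from h import *
to((.4891,-.2375,.165),75.8);print(ctrl.state()['moment'].round(3))
```

```text
t 15.65 pos [ 0.4889 -0.2373  0.1688] yang 75.78 F [-0.16  0.08 -3.28] w 0.0294
d [-0.003 -0.002  0.047] r [ 0.0003 -0.0004 -0.0001]
[-0.021  0.031  0.005]
```

No contact so far: the shaft is in ring 2 and the nose is entering ring 3. Continuing down.

drive_tool --deltas '[[[-0.003,-0.002,0.015,0.0003,-0.0004,0],[-0.003,-0.002,0.03,0.0003,-0.0004,0],[-0.003,-0.002,0.045,0.0003,-0.0004,0],[-0.003,-0.002,0.045,0.0003,-0.0004,0]]]'

```text
clock: 16.05
eef_pos: [0.489, -0.2375, 0.1649]
tcp_rot: [-0.389, -3.117, -0.0]
contact_force: [-0.8, -0.7, -2.8]
width: 0.0291
```

drive_tool --deltas '[[[0,0,0.015,0,0,0],[0,0,0.03,0,0,0],[0,0,0.045,0,0,0],[0,0,0.045,0,0,0]]]'

```text
clock: 16.45
eef_pos: [0.4889, -0.2374, 0.1611]
tcp_rot: [-0.389, -3.117, -0.001]
contact_force: [0.2, -0.8, -3.0]
width: 0.0295
```

Run:
```python
from h import *
to((.4891,-.2375,.16),75.8);print(ctrl.state()['moment'].round(3))
```

```text
t 16.45 pos [ 0.4889 -0.2374  0.1611] yang 75.78 F [ 0.16 -0.8  -2.97] w 0.0295
d [-0.003 -0.001  0.014] r [ 0.0001 -0.0003 -0.0001]
[-0.015 -0.005 -0.067]
```

drive_tool --deltas '[[[-0.003,-0.001,0.015,0,-0.0003,0],[-0.003,-0.001,0.03,0,-0.0003,0],[-0.003,-0.001,0.045,0,-0.0003,0],[-0.003,-0.001,0.06,0,-0.0003,0],[-0.003,-0.001,0.06,0,-0.0003,0]]]'

```text
clock: 16.95
eef_pos: [0.4889, -0.2374, 0.1561]
tcp_rot: [-0.389, -3.117, -0.001]
contact_force: [-0.0, -0.6, -2.6]
width: 0.0296
```

drive_tool --deltas '[[[0,0,0.015,0,0,0],[0,0,0.03,0,0,0],[0,0,0.045,0,0,0],[0,0,0.045,0,0,0]]]'

```text
clock: 17.35
eef_pos: [0.4888, -0.2373, 0.1522]
tcp_rot: [-0.389, -3.117, -0.001]
contact_force: [-0.3, -0.7, -1.6]
width: 0.0291
```

Run:
```python
from h import *
to((.4891,-.2375,.15),75.8);print(ctrl.state()['moment'].round(3))
```

```text
t 17.35 pos [ 0.4888 -0.2373  0.1522] yang 75.78 F [-0.26 -0.72 -1.63] w 0.0291
d [-0.004 -0.001  0.028] r [ 0.0002 -0.0002 -0.0001]
[ 0.03   0.035 -0.012]
```

drive_tool --deltas '[[[-0.003,-0.001,0.012,0,0,0],[-0.003,-0.001,0.025,0,0,0],[-0.003,-0.001,0.025,0,0,0]]]'

```text
clock: 17.65
eef_pos: [0.4889, -0.2374, 0.15]
tcp_rot: [-0.389, -3.117, -0.002]
contact_force: [-0.1, 0.3, -2.0]
width: 0.0297
```

drive_tool --deltas '[[[0,0,0.01,0,0,0],[0,0,0.02,0,0,0],[0,0,0.02,0,0,0]]]'

```text
clock: 17.95
eef_pos: [0.4889, -0.2373, 0.1483]
tcp_rot: [-0.389, -3.116, -0.002]
contact_force: [-0.6, -0.3, -2.9]
width: 0.0291
```

drive_tool --deltas '[[[0,0,0.01,0,0,0],[0,0,0.015,0,0,0],[0,0,0.015,0,0,0]]]'

```text
clock: 18.25
eef_pos: [0.4888, -0.2373, 0.147]
tcp_rot: [-0.389, -3.116, -0.002]
contact_force: [-0.1, -0.3, -2.3]
width: 0.0292
```

drive_tool --deltas '[[[0,0,0.01,0,0,0],[0,0,0.015,0,0,0],[0,0,0.015,0,0,0]]]'

```text
clock: 18.55
eef_pos: [0.4889, -0.2374, 0.1462]
tcp_rot: [-0.389, -3.117, -0.001]
contact_force: [-0.6, 0.1, 0.8]
width: 0.0293
```

drive_tool --deltas '[[[0,0,0.01,0,0,0],[0,0,0.015,0,0,0],[0,0,0.015,0,0,0]]]'

```text
clock: 18.85
eef_pos: [0.4891, -0.2374, 0.1454]
tcp_rot: [-0.389, -3.117, -0.001]
contact_force: [-0.6, 1.1, 4.7]
width: 0.0297
```

Run:
```python
from h import *
to((.4891,-.2375,.14),75.8);print(ctrl.state()['moment'].round(3))
```

```text
t 18.85 pos [ 0.4891 -0.2374  0.1454] yang 75.78 F [-0.57  1.1   4.72] w 0.0297
d [-0.001 -0.001  0.067] r [ 0.0002 -0.0001 -0.0001]
[0.227 0.384 0.005]
```

The step touched ring 3 at TCP z ≈ 0.1465. Pressing gently now.

drive_tool --deltas '[[[0,0,0.01,0,0,0],[0,0,0.018,0,0,0],[0,0,0.025,0,0,0]]]'

```text
clock: 19.15
eef_pos: [0.4891, -0.2375, 0.1436]
tcp_rot: [-0.389, -3.117, -0.001]
contact_force: [-1.5, 0.4, 5.6]
width: 0.0296
```

drive_tool --deltas '[[[0,0,0.01,0,0,0],[0,0,0.018,0,0,0],[0,0,0.025,0,0,0]]]'

```text
clock: 19.45
eef_pos: [0.4891, -0.2374, 0.1418]
tcp_rot: [-0.389, -3.117, -0.001]
contact_force: [-1.2, 0.6, 5.0]
width: 0.0295
```

Run:
```python
from h import *
to((.4891,-.2375,.14),75.8);print(ctrl.state()['moment'].round(3))
```

```text
t 19.45 pos [ 0.4891 -0.2374  0.1418] yang 75.78 F [-1.18  0.63  5.05] w 0.0295
d [-0.    -0.001  0.022] r [ 0.0002 -0.     -0.0001]
[ 0.289  0.389 -0.044]
```

Steady sliding at about 8 N net. Continuing.

drive_tool --deltas '[[[0,0,0.01,0,0,0],[0,0,0.018,0,0,0],[0,0,0.025,0,0,0]]]'

```text
clock: 19.75
eef_pos: [0.4891, -0.2374, 0.14]
tcp_rot: [0.389, 3.117, 0.001]
contact_force: [-2.0, 0.9, 4.5]
width: 0.0295
```

drive_tool --deltas '[[[0,0,0.01,0,0,0],[0,0,0.018,0,0,0],[0,0,0.025,0,0,0]]]'

```text
clock: 20.05
eef_pos: [0.4891, -0.2374, 0.1381]
tcp_rot: [0.389, 3.117, 0.001]
contact_force: [-1.9, 1.2, 5.8]
width: 0.0296
```

drive_tool --deltas '[[[0,0,0.01,0,0,0],[0,0,0.015,0,0,0],[0,0,0.02,0,0,0]]]'

```text
clock: 20.35
eef_pos: [0.4891, -0.2374, 0.1366]
tcp_rot: [0.389, 3.117, 0.0]
contact_force: [-0.4, 0.7, 5.5]
width: 0.0294
```

Run:
```python
from h import *
to((.4891,-.2375,.135),75.8);print(ctrl.state()['moment'].round(3))
```

```text
t 20.35 pos [ 0.4891 -0.2374  0.1366] yang 75.79 F [-0.41  0.73  5.5 ] w 0.0294
d [-0.001 -0.001  0.02 ] r [ 0.0001  0.0001 -0.0001]
[ 0.287  0.418 -0.025]
```

drive_tool --deltas '[[[0,0,0.006,0,0,0],[0,0,0.01,0,0,0],[0,0,0.01,0,0,0]]]'

```text
clock: 20.65
eef_pos: [0.489, -0.2374, 0.1358]
tcp_rot: [0.389, 3.117, 0.0]
contact_force: [-1.5, 1.0, 5.0]
width: 0.0294
```

drive_tool --deltas '[[[0,0,0.006,0,0,0],[0,0,0.012,0,0,0],[0,0,0.012,0,0,0]]]'

```text
clock: 20.95
eef_pos: [0.489, -0.2374, 0.1348]
tcp_rot: [0.389, 3.117, 0.0]
contact_force: [-1.2, 0.3, 4.4]
width: 0.0293
```

drive_tool --deltas '[[[0,0,0.006,0,0,0],[0,0,0.012,0,0,0],[0,0,0.012,0,0,0]]]'

```text
clock: 21.25
eef_pos: [0.4892, -0.2375, 0.1344]
tcp_rot: [0.388, 3.117, 0.0]
contact_force: [-2.5, 2.4, 8.7]
width: 0.0293
```

drive_tool --deltas '[[[0,0,0.008,0,0,0],[0,0,0.016,0,0,0],[0,0,0.016,0,0,0]]]'

```text
clock: 21.55
eef_pos: [0.4893, -0.2375, 0.1342]
tcp_rot: [0.388, 3.116, -0.001]
contact_force: [-2.8, 2.3, 11.5]
width: 0.0292
```

Run:
```python
from h import *
to((.4891,-.2375,.1345),75.8);print(ctrl.state()['moment'].round(3))
```

```text
t 21.55 pos [ 0.4893 -0.2375  0.1342] yang 75.8 F [-2.85  2.29 11.51] w 0.0292
d [ 0.002 -0.001 -0.004] r [-0.0001  0.0004 -0.    ]
[ 0.633  0.87  -0.003]
```

drive_tool --deltas '[[[0,0,0.01,0,0,0],[0,0,0.02,0,0,0],[0,0,0.02,0,0,0]]]'

```text
clock: 21.85
eef_pos: [0.4894, -0.2375, 0.134]
tcp_rot: [0.388, 3.116, -0.001]
contact_force: [-3.4, 3.0, 14.9]
width: 0.0294
```

Firm stop: 15 N of force with no more travel, after about 12 mm of slide. Unload, then open.

drive_tool --deltas '[[[0,0,-0.003,0,0,0],[0,0,-0.006,0,0,0],[0,0,-0.006,0,0,0]]]'

```text
clock: 22.15
eef_pos: [0.4893, -0.2375, 0.1344]
tcp_rot: [0.388, 3.116, -0.001]
contact_force: [-2.2, 1.0, 4.0]
width: 0.0295
```

Run:
```python
from h import *
to((.4891,-.2375,.1345),75.8);print(ctrl.state()['moment'].round(3))
```

```text
t 22.15 pos [ 0.4893 -0.2375  0.1344] yang 75.8 F [-2.18  0.99  3.98] w 0.0295
d [ 0.002 -0.001 -0.002] r [-0.0002  0.0005  0.    ]
[ 0.326  0.473 -0.026]
```

drive_tool --deltas '[[[0,0,0,0,0,0],[0,0,0,0,0,0],[0,0,0,0,0,0],[0,0,0,0,0,0],[0,0,0,0,0,0],[0,0,0,0,0,0]]]' --jaw 0.5

```text
clock: 22.75
eef_pos: [0.4893, -0.2375, 0.1343]
tcp_rot: [0.388, 3.116, -0.001]
contact_force: [-0.2, 0.7, -1.2]
width: 0.0644
```

Run:
```python
from h import *
to((.4891,-.2375,.1345),75.8);print(ctrl.state()['moment'].round(3))
f=ctrl.grab_frame('side')[:,:,::-1]
cv2.imwrite('pics/c5.png',cv2.resize(f[190:310,270:370],(500,600),interpolation=cv2.INTER_CUBIC))
```

```text
t 22.75 pos [ 0.4893 -0.2375  0.1343] yang 75.8 F [-0.15  0.73 -1.19] w 0.0644
d [ 0.002 -0.001 -0.002] r [-0.0002  0.0005  0.    ]
[-0.003  0.046 -0.034]
```

View pics/c5.png

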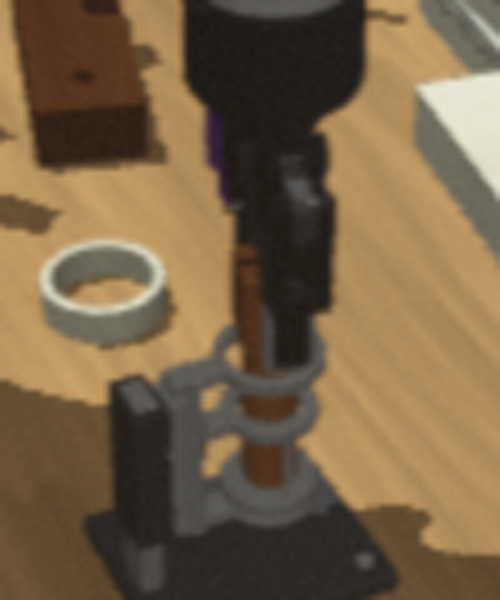

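The post stands in the rings with the collar at its bottom position, and the fingers read no load. Retreating straight up.

drive_tool --deltas '[[[0,0,-0.1,0,0,0],[0,0,-0.3,0,0,0],[0,0,-0.5,0,0,0],[0,0,-0.75,0,0,0],[0,0,-1,0,0,0],[0,0,-1,0,0,0]]]'

```text
clock: 23.4
eef_pos: [0.4907, -0.2385, 0.2179]
tcp_rot: [0.387, 3.11, -0.006]
contact_force: [-0.6, -0.2, 0.7]
width: 0.0639
```

drive_tool --deltas '[[[0,0,-0.4,0,0,0],[0,0,-0.8,0,0,0],[0.5,0,-1,0,0,0],[1,0,-1,0,0,0],[1,0,-1,0,0,0]]]'

```text
clock: 23.9
eef_pos: [0.409, -0.2167, 0.2973]
tcp_rot: [0.389, 3.112, -0.006]
contact_force: [0.7, 0.2, 0.7]
width: 0.0641
```

Run:
```python
from h import *
to((.4891,-.2375,.1345),75.8)
f=ctrl.grab_frame('side')[:,:,::-1];g=ctrl.grab_frame('top')[:,:,::-1]
cv2.imwrite('pics/side6.png',f);cv2.imwrite('pics/top6.png',g)
o=np.zeros((600,800,3),np.uint8);o[:,:500]=cv2.resize(f[190:310,270:370],(500,600),interpolation=cv2.INTER_CUBIC)
o[:300,500:]=cv2.resize(g[220:290,380:450],(300,300),interpolation=cv2.INTER_CUBIC)
cv2.imwrite('pics/c6.png',o)
for z in(.165,.173,.181):print(z,proj('side',[.4885,-.238,z]).round(1))
```

```text
t 23.9 pos [ 0.409  -0.2167  0.2973] yang 75.77 F [0.66 0.24 0.72] w 0.0641
d [-1.023  0.     2.041] r [-0.0009  0.0018 -0.0002]
0.165 [324.2 243.8]
0.173 [324.3 240.8]
0.181 [324.3 237.8]
```

View pics/c6.png

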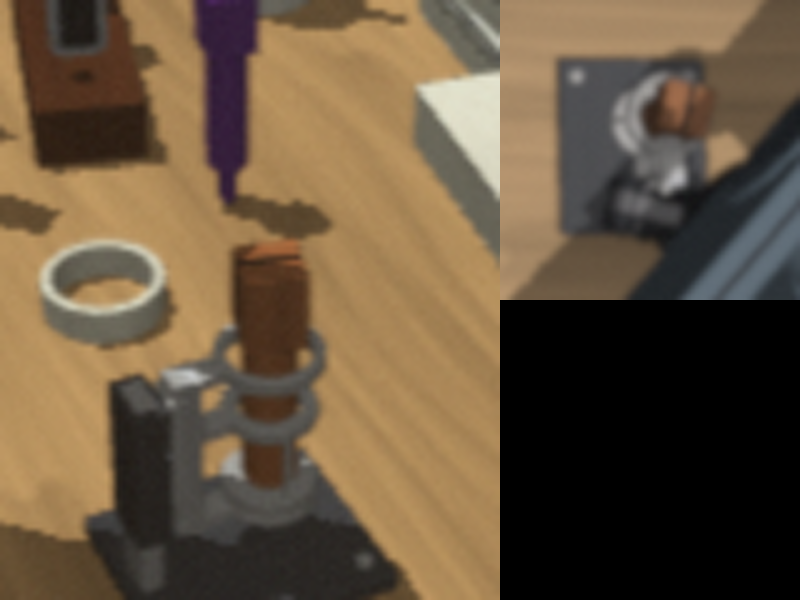

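View pics/side6.png

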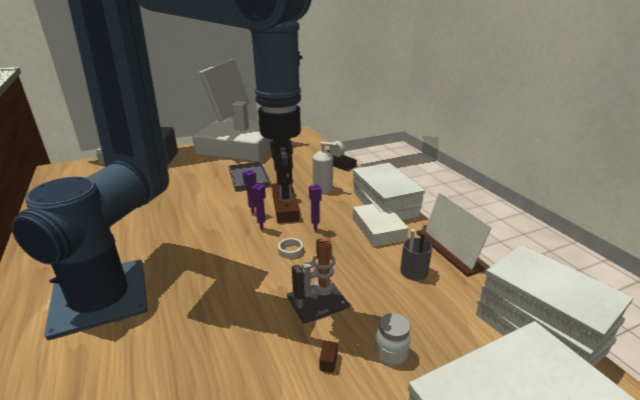

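The head top is at row ≈ 240.6, which matches the fully pressed height of about 0.173 m. The post is upright, the collar is at its stop, and nothing else has moved. Handing in.

```bash
python3 -c "
from rig import ctrl
print(ctrl.hand_in(), ctrl.state()['clock'])"
```

```text
the job is handed in; nothing more can be done
the job is handed in; nothing more can be done
```

The thick post is standing upright in the stand with the smallest ring pushed down to its stop, and the gripper has let go and backed away. I handed it in at about 24 s of the 64 s allowed. No verdict is reported.

**How it went:**
- I took the thick post from the rack and checked it again once lifted: the slim one was still in its hole.
- I found the ring centre by light touches of 3 N or less on four sides, at about (0.489, -0.2375). The post then went through the first and second rings without catching.
- Its step met the smallest ring and slid it down about 12 mm at roughly 8 N, until it stopped moving. I then pressed to about 15 N on the wrist (about 18 N with the post's weight, limit 25 N), unloaded, and opened the gripper.

**Last checks:**
- In the side view the head top sits at about 0.173 m, the height expected with the ring fully down.
- The fingers read no load before I backed away, and the other items looked unmoved in the last side view.

**What disagreed:** the touches put the ring centre about 3 mm from my camera estimate, so I used the touched one. The two widths I measured inside the ring came out 0.6–1 mm larger than expected, but by similar amounts, so the centre should not be affected. I can't measure the ring's own height directly; the final position rests on the firm stop, the distance it slid and the picture.

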